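# Unlock the stock box and scan the carton inside

### The job

Pull up the spring plunger knob on the grey stock box, slide its cover fully open and leave it open. Then pick up the barcode scanner, aim it squarely at the middle of the label on the carton inside from about 110 mm away and hold it steady there for about two seconds. Finally stand the scanner upright in the middle of its rubber mat again, set down and not dropped, and let go; leave everything else on the bench where it is.

Things in the scene. Friction and masses are not known exactly. Their poses are not given: they have to be found in the camera images.
- plunger (a joint): Spring index plunger upright on the cover: 0 = pin down in its hole (cover locked), 0.014 m = pulled fully up. Spring: 3 N down at the start, 6.5 N fully up; let go, it snaps down. The cover is free from about 0.008 m; keep the knob up (0.010 or more) for the first 15 mm of sliding, after that the pin may ride on the box top.
- plunger_knob (a point): Centre of the plunger's round black knob, 30 mm diameter and 32 mm tall, axis vertical (height about 153 mm when locked), on the middle line of the box. The cover's top lies 29 mm below it when locked. Its x axis points the way the cover slides open; the knob travels with the cover.
- cover (a joint): Flat steel sliding cover of the stock box, 205 x 146 x 8 mm, top at 124 mm height: 0 = shut, 0.13 m = fully open. It slides level along the x axis of plunger_knob with about 2 N of friction and stays where it is left. The plunger knob is its only handle.
- stockbox: Grey steel stock box, fixed, 355 mm long (x), 168 mm wide (y); sides with the cover's rails 128 mm high, front wall 105 mm. Origin on the bench under its partition: the open-topped compartment, under the cover, reaches from x = -165 mm (front wall) to 0; from x = 0 to 190 mm is a fixed top, over which the cover slides when opened along +x. z up.
- label (a point): Middle of the white bar label (88 x 56 mm, black bars) on the carton that leans, fixed, in the compartment, hidden until the cover is open: at x = -75 mm, z = 65 mm of the stock box. Its x axis is the label's outward normal: it points to the box's front (the box's -x) and upward, 40 degrees above level. Its y axis is level.
- scanner_grip (a point): Loose pistol-shaped scanner, 0.35 kg, upright on its foot on the mat; this point: middle of its head, 150 mm above the foot's underside. x = along the head, the way it looks (level at the start), z = up. Head 46 mm wide (y), 52 mm high, x = -54 to +50 mm; bezel ahead, to x = 70 mm, 56 mm wide. Below: handle 36 x 38 mm, foot 88 (x) x 64 (y) x 24 mm. Grip across the head from above.
- scanner_nose (a point): Middle of the scanner's window at the front of its head, 70 mm ahead of scanner_grip; it looks along its own x axis. It reads a label that it faces square-on (within 15 degrees), its look line within 20 mm of the label's middle, with 80 to 150 mm between window and label.
- mat_top (a point): Middle of the upper side of the scanner's black rubber mat, 130 x 130 mm, 4 mm thick, fixed to the bench. The scanner starts on it and goes back to its middle, in any heading.
- spray_can: Bystander: upright spray can, 64 mm diameter, 190 mm tall, beside the front of the stock box; origin under its foot.
- squeeze_bottle: Bystander: upright white bottle, 64 mm diameter, 190 mm tall, beside the front of the stock box; origin under its foot.
- tin: Bystander: paint tin, 94 mm diameter, 95 mm tall, near the mat; origin under its foot.
- tape_roll: Bystander: roll of tape lying flat, 104 mm diameter, 50 mm tall; origin under it.
- wide_roll: Bystander: yellow roll of tape lying flat, 120 mm diameter, 30 mm tall; origin under it.
- small_carton: Bystander: cardboard box 120 x 90 mm, 70 mm tall; origin under it.
- scraper: Bystander: spatula-like scraper lying flat, 200 mm long; origin under it.
- scanner_foot (a point): Middle of the underside of the scanner's foot, 150 mm below and 5 mm behind scanner_grip; axes as there.
Not all that is in view belongs to the job. There is more than one size of the part that bears scanner_grip; the job needs the middle-sized.

How it is judged:
By the outcome, as a careful person would: the job done as asked, in the order asked, and still so for the second after the job is handed in, with the robot touching nothing.
It also fails if it takes over 70 s, if anything falls off the work surface, if the arm or the gripper's body presses on something with over 40 N, if the wrist force passes 120 N, or if a joint passes its speed limit or range.

### The arm

A 6-joint arm with a two-finger parallel gripper is mounted at the origin on the work surface. World frame = base frame: x ahead of the robot, y to its left, z up, the work surface at z = 0. Lengths are in mm, angles in degrees, forces in N, time in s.
With the tool pointing down it reaches from about 300 to 850 mm from the base axis. Payload 4.2 kg.
Tool frame: the origin (TCP) lies midway between the tips of the shut fingers; the grasp point (between the pads) lies 19 mm behind it; z points along the fingers, y is the direction in which the jaws open and shut (so a half turn about z gives the same grasp; the last joint's range is limited). The gripper opens to 91 mm and grips with 3 to 60 N. Pads are 32 mm wide; open, the fingers measure 118 mm over their backs; the gripper's body (76 mm by 178 mm) begins 60 mm behind the grasp point.
Start: joints at [-70.875, 18.312, 89.639, -0, 72.044, -1.146], TCP at [199.222, -539.405, 176.276] pointing down, gripper open.
Joint ranges: [-177.97, 177.97], [-48.28, 115.42], [12.27, 149.76], [-77.06, 257.06], [2.81, 150.46], [-146.56, 146.56]. Speed limits (degrees/s): [147.25, 147.25, 180, 180, 180, 180].

### API

Orientations are given as [roll, pitch, yaw] about the fixed x, y, z axes, in that order (R = Rz(yaw) Ry(pitch) Rx(roll)).
In Python, from workcell import * gives the robot as it stands.
- The arm moves only by the tool arm_command, never from a script. Its argument "deltas" is text: rows parted by semicolons, each of 7 numbers parted by spaces: the shift along the tool's x, y, z in mm, then the turn, a rotation vector about the tool's x, y, z in degrees, then the finger opening in mm, from 0 to 91.2. In form: x y z wx wy wz hand; .... A call has 1 to 5 rows; each row shifts and turns the commanded pose from where the row before left it, along the tool's axes as they then stand; what a row does not reach is not made up. A row lasts 1/8 s, in which the tool goes at most 62.5 mm and 10.7 degrees, less where a joint would pass 70% of its speed; a pose out of reach is approached as far as the arm can. A call is refused whole if a number of a shift passes 62.5 or a number of a turn 10.7, either way. A call with a gripper value outside its range is refused whole. The fingers move at their own pace and stop on an object; "force" is the grip in N (left out, the last holds). Time passes only in rows, so rows that do not move let the fingers close. It gives the time, the measured TCP pose, the force and the opening at its end, in the units of the state.
- state(): the state, without advancing time (a new reading comes with each control period).
- grab_frame(name): name is "side" or "top"; returns the picture (420x560x3 uint8, red, green, blue); there is no depth.
- camera_model(name): a dict with "fx", "fy", "cx", "cy" (pixels), "rvec" (rotation vector, rad) and "tvec" (3), from world to camera coordinates, as OpenCV has them. Camera axes: x right, y down, z forward; pixel columns grow to the right and rows downward; lengths in mm; the calibration is good to about 2 mm. A picture is of the moment at which its call begins. camera_model takes no time and is no camera call.
- job_done(): hands the job in, once; it reports no verdict.
The state is a dict: "time_s": time; "qpos": joint angles; "qvel": joint speeds; "effort": joint torques, N m; "ee_pos": TCP position; "ee_rot": TCP orientation; "force": force on the tool from outside, world axes, zero at the start; "torque": the same for the moment, N m; "gripper_width": finger opening in mm.
Only numpy, scipy, OpenCV 4.12 (cv2) and the standard library are available. Lean on these libraries where they do the work, as an engineer would, in place of code of your own. Each camera call takes 0.05 s, during which the arm holds its last target. There are 200 camera calls.

## Working session

There is one attempt and no reset: what is moved stays moved. The work goes in short steps, Python scripts to look and compute and a tool call to move; the robot and the scene stay as the last step left them, time stands still between calls to the robot, and variables do not carry over. Pictures are saved under pics/ and viewed, about 8 in all and at most 12, crops included, and the job is handed in when it is done.

Besides the shell and the picture viewer there is one more tool, called after "Request:" as name(argument=value, ...) on one line, values as JSON. arm_command: Moves the arm, as the interface text tells. Its arguments: {"type":"object","properties":{"deltas":{"type":"string"},"force":{"type":"number"}},"required":["deltas"]}

```bash
mkdir -p pics; ls; python3 - <<'E'
from workcell import *
import cv2
for n in("side","top"):
    cv2.imwrite(f"pics/{n}0.png",grab_frame(n)[:,:,::-1]); print(n,camera_model(n))
print(state())
E
```

```text
pics
side {'fx': 534.9825136636057, 'fy': 534.9825136636057, 'cx': 279.2681614084484, 'cy': 209.62222886406215, 'rvec': array([ 0.97075388, -2.46745416,  1.05001187]), 'tvec': array([ 379.7873202 ,  336.69529433, 1492.6335181 ])}
top {'fx': 392.3727921370459, 'fy': 392.3727921370459, 'cx': 276.7450688986056, 'cy': 207.22398713108186, 'rvec': array([ 2.14827491, -2.09630712,  0.19017761]), 'tvec': array([   8.62149667,  519.37697391, 1030.36817912])}
{'time_s': 0.1, 'qpos': array([-7.08756484e+01,  1.83458721e+01,  8.96986278e+01, -2.07808348e-03,
        7.20431303e+01, -1.14562805e+00]), 'qvel': array([ 0.05465149, -0.08977991, -0.15449275, -0.00655522, -0.05424608,
       -0.03314618]), 'effort': array([ 1.60399886e-04, -4.13333845e+01, -2.32508433e+01,  7.27462582e-02,
        4.21212043e-02, -4.38673669e-05]), 'ee_pos': array([ 199.03253703, -538.92021433,  175.53084691]), 'ee_rot': array([-1.79912348e+02,  2.23434458e-04,  2.02706220e+01]), 'force': array([ 0.12819054, -0.48482654,  0.46553063]), 'torque': array([0.05009442, 0.01195058, 0.01384838]), 'gripper_width': 91.6505551013932}
```

View pics/side0.png

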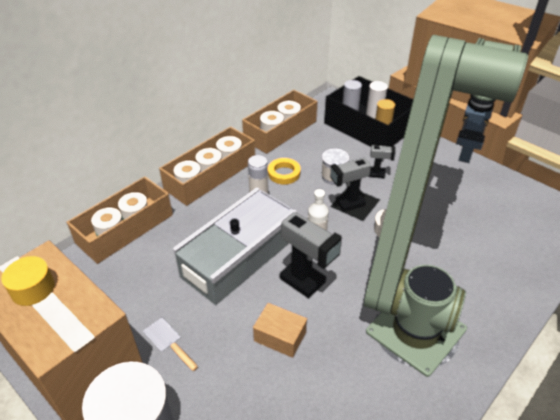

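View pics/top0.png

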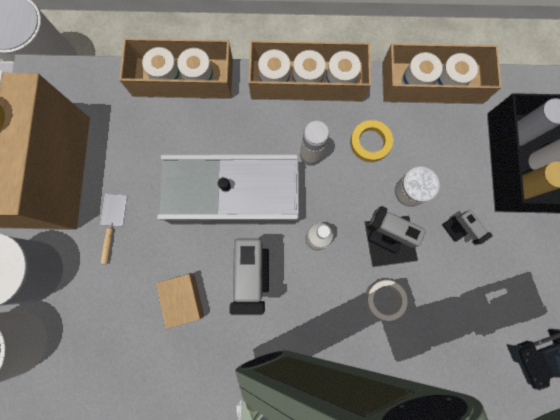

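The side view shows the box with its knob at (235,226) and three scanners. In the top view the knob is at (224,184), the box spans (160–299, 155–222), its front is at the right between the can and the bottle, and the middle-sized scanner is on the mat at (393,235).

```bash
cat > h.py <<'E'
from workcell import *
import numpy as np, cv2
from scipy.spatial.transform import Rotation as Ro
def cam(n):
    c=camera_model(n);K=np.array([[c['fx'],0,c['cx']],[0,c['fy'],c['cy']],[0,0,1]]);return K,cv2.Rodrigues(c['rvec'])[0],np.array(c['tvec'])
def ray(n,p):
    K,R,t=cam(n);d=R.T@np.linalg.solve(K,[p[0],p[1],1.]);return -R.T@t,d/np.linalg.norm(d)
def onz(n,p,z):
    o,d=ray(n,p);return o+d*(z-o[2])/d[2]
def tri(p,q):
    (a,u),(b,v)=ray('top',p),ray('side',q);s=np.linalg.lstsq(np.c_[u,-v],b-a,rcond=None)[0];P,Q=a+s[0]*u,b+s[1]*v
    return (P+Q)/2,np.linalg.norm(P-Q)
def proj(n,P):
    K,R,t=cam(n);q=K@(R@np.array(P,float)+t);return q[:2]/q[2]
def blob(im,x0,y0,x1,y1,thr=60):
    m=(im[y0:y1,x0:x1].max(2)<thr).astype(np.uint8);n,l,s,c=cv2.connectedComponentsWithStats(m)
    return [(s[i].tolist(),(c[i]+[x0,y0]).round(1).tolist()) for i in range(1,n) if s[i][4]>15]
E
python3 - <<'E'
from h import *
t=cv2.imread('pics/top0.png');s=cv2.imread('pics/side0.png')
print(blob(t,212,170,236,196),blob(s,222,212,246,242))
a=cv2.resize(t[140:300,150:310],None,fx=2.5,fy=2.5,interpolation=3);b=cv2.resize(t[160:320,340:500],None,fx=2.5,fy=2.5,interpolation=3)
c=cv2.resize(s[130:230,300:440],None,fx=2.8,fy=2.0*1.4,interpolation=3)
cv2.imwrite('pics/crop.png',np.hstack([a[:400],b[:400]]))
for p in[(160,155),(299,155),(299,222),(160,222)]: print(p,onz('top',p,128).round(0))
E
```

```text
[([6, 8, 13, 13, 117], [224.2, 184.1])] [([9, 8, 8, 13, 86], [234.3, 225.8])]
(160, 155) [635. 329. 128.]
(299, 155) [644. -34. 128.]
(299, 222) [468. -36. 128.]
(160, 222) [459. 315. 128.]
```

View pics/crop.png

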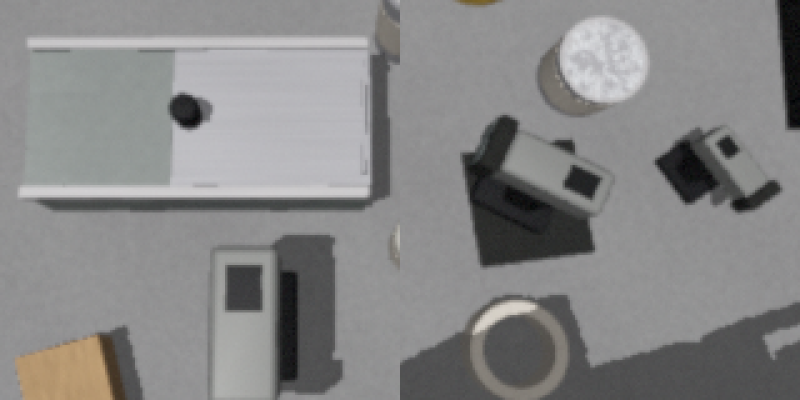

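```bash
python3 - <<'E'
from h import *
print('cams',ray('top',(0,0))[0].round(),ray('side',(0,0))[0].round())
k,e=tri((224.2,184.1),(234.3,225.8));print('knob',k.round(1),e.round(1), onz('top',(224.2,184.1),160).round(1))
f=lambda x,y,z,ox=150,oy=140:onz('top',(x/2.5+ox,y/2.5+oy),z).round(1)
A,B,C,D=[f(*p,128) for p in[(28,39),(370,39),(371,186),(18,186)]];print('upper rail',A,B,'low rail',D,C)
for u,v in((A,B),(D,C)):
    d=u-v;print(np.linalg.norm(d).round(1),np.degrees(np.arctan2(d[1],d[0])).round(2))
g=lambda x,y,z:f(x-400,y,z,340,160)
H=[g(*p,180) for p in[(525,122),(612,178),(598,214),(505,178)]];print('head',H)
M=[g(*p,4) for p in[(462,153),(482,266),(594,252)]];print('mat',M,(M[0]+M[2])/2)
d=H[0]-H[1];print(np.degrees(np.arctan2(d[1],d[0])));d=H[3]-H[2];print(np.degrees(np.arctan2(d[1],d[0])))
t=cv2.imread('pics/top0.png');s=cv2.imread('pics/side0.png')
c=cv2.resize(s[130:230,300:440],None,fx=4,fy=4,interpolation=3);cv2.imwrite('pics/crops.png',c)
E
```

```text
cams [ 322.   13. 1108.] [-299.  874. 1278.]
knob [557.  154.6 145.1] 0.2 [553.5 152.5 160. ]
upper rail [633.7 325.3 128. ] [642.2 -31.2 128. ] low rail [478.3 323.2 128. ] [487.  -34.6 128. ]
356.6 91.37
357.9 91.39
head [array([ 497.2, -251.7,  180. ]), array([ 445. , -332.8,  180. ]), array([ 410.5, -318.1,  180. ]), array([ 442.5, -231.2,  180. ])]
mat [array([ 492.9, -229.5,    4. ]), array([ 366.3, -249.6,    4. ]), array([ 384.8, -374.7,    4. ])] [ 438.85 -302.1     4.  ]
57.23264925981471
69.7843074045779
```

View pics/crops.png

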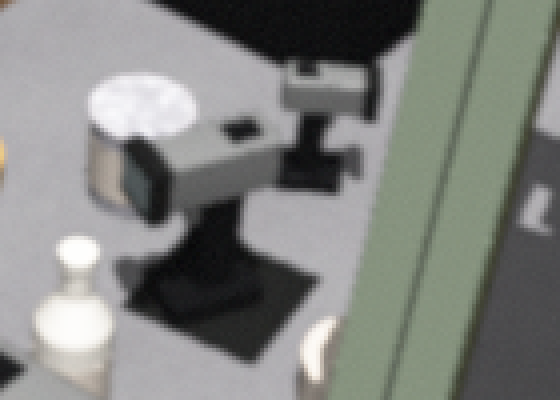

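```bash
cat >> h.py <<'E'
def plan(wps,hand,start=None):
    "wps: [(pos,R)], prints rows of tool-frame deltas, 5 per call"
    if start is None:
        s=state();start=(s['ee_pos'],Ro.from_euler('xyz',s['ee_rot'],degrees=True))
    p,R=start;rows=[]
    for q,S in wps:
        q=np.array(q,float);w=(R.inv()*S).as_rotvec(degrees=True)
        n=int(max(np.ceil(np.linalg.norm(q-p)/60),np.ceil(np.linalg.norm(w)/10.3),1))
        dp=(q-p)/n
        for i in range(n):
            d=R.inv().apply(q-p if i==n-1 else dp).round(1);r=(((R.inv()*S).as_rotvec(degrees=True))/(n-i)).round(2)
            rows.append(' '.join('%g'%(v+0) for v in [*d,*r,hand]));p=p+R.apply(d);R=R*Ro.from_rotvec(r,degrees=True)
    for i in range(0,len(rows),5):print('; '.join(rows[i:i+5]))
    return p,R
def E(r,p,y):return Ro.from_euler('xyz',[r,p,y],degrees=True)
E
python3 - <<'E'
from h import *
print('can',onz('top',(316,132),190).round(),'bottle',onz('top',(323,231),190).round(), 'big',onz('top',(248,245),230).round())
D=E(180,0,91.4)
plan([([220,-500,300],E(180,0,20.3)),([554,153,290],D),([554,153,210],D)],91)
E
```

```text
can [684. -72. 190.] bottle [438. -90. 190.] big [398.  82. 230.]
11.1 -9.8 -41.5 -0.03 0 -0.01 91; 11.1 -9.8 -41.5 -0.03 0 -0.01 91; 11 -9.8 -41.4 -0.03 0 -0.01 91; 41.5 -38.2 0.8 0 0 -5.47 91; 45 -34.1 0.8 0 0 -5.47 91
48 -29.6 0.8 0 0 -5.47 91; 50.6 -24.9 0.8 0 0 -5.47 91; 52.8 -20 0.8 0 0 -5.47 91; 54.4 -14.8 0.8 0 0 -5.47 91; 55.6 -9.6 0.8 0 0 -5.47 91
56.3 -4.3 0.8 0 0 -5.47 91; 56.4 1.1 0.8 0 0 -5.47 91; 56 6.5 0.8 0 0 -5.47 91; 55.2 11.8 0.8 0 0 -5.47 91; 53.8 17 0.8 0 0 -5.46 91
51.8 22.2 0.3 0 0 -5.47 91; 0 0 40 0 0 0 91; 0 0 40 0 0 0 91
```

Request:
arm_command(deltas="11 -10 -41.5 0 0 0 91; 11 -10 -41.5 0 0 0 91; 11 -10 -41.5 0 0 0 91; 41.5 -38 0 0 0 -5.5 91; 45 -34 0 0 0 -5.5 91")

```text
time_s: 0.72
ee_pos: [271.8, -398.5, 300.7]
ee_rot: [180.0, -0.0, 31.4]
force: [0.3, -0.3, -0.0]
gripper_width: 91.2
```

Request:
arm_command(deltas="48 -29.6 0 0 0 -5.5 91; 50.6 -25 0 0 0 -5.5 91; 53 -20 0 0 0 -5.5 91; 54.4 -15 0 0 0 -5.5 91; 55.6 -9.6 0 0 0 -5.5 91")

```text
time_s: 1.35
ee_pos: [399.6, -146.2, 300.5]
ee_rot: [-180.0, 0.0, 58.9]
force: [0.3, -0.1, 0.5]
gripper_width: 91.0
```

Request:
arm_command(deltas="56.3 -4.3 0 0 0 -5.5 91; 56.4 1 0 0 0 -5.5 91; 56 6.5 0 0 0 -5.5 91; 55 12 0 0 0 -5.4 91; 54 17 0 0 0 -5.4 91")

```text
time_s: 1.98
ee_pos: [527.2, 105.5, 300.3]
ee_rot: [-180.0, 0.0, 86.3]
force: [0.1, -0.6, 1.0]
gripper_width: 91.4
```

Request:
arm_command(deltas="52 22 0 0 0 -5.4 91; 0 0 40 0 0 0 91; 0 0 30 0 0 0 91; 0 0 0 0 0 0 91")

```text
time_s: 2.48
ee_pos: [550.5, 153.8, 228.0]
ee_rot: [-179.6, 0.1, 91.5]
force: [-0.3, -0.4, -0.2]
gripper_width: 90.7
```

```bash
python3 - <<'E'
from h import *
t=grab_frame('top')[:,:,::-1];s=grab_frame('side')[:,:,::-1];st=state();print(st['ee_pos'],st['ee_rot'],st['qpos'].round(),st['time_s'])
a=cv2.resize(t[130:230,150:310],None,fx=3,fy=3,interpolation=3);b=cv2.resize(s[150:290,170:330],None,fx=2,fy=2,interpolation=3)
v=np.zeros((300,800,3),np.uint8);v[:300,:480]=a;v[:280,480:800]=b;cv2.imwrite('pics/k1.png',v)
plan([([554,153,134],E(180,0,91.4))],91)
E
```

```text
[552.69938888 154.14195158 231.4931389 ] [ 1.79949877e+02 -8.53748391e-03  9.14600677e+01] [14. 17. 84. -0. 79. 13.] 2.575
-0.6 0.6 48.7 0.03 0 0.03 91; -0.6 0.6 48.8 0.02 -0.01 0.03 91
```

View pics/k1.png

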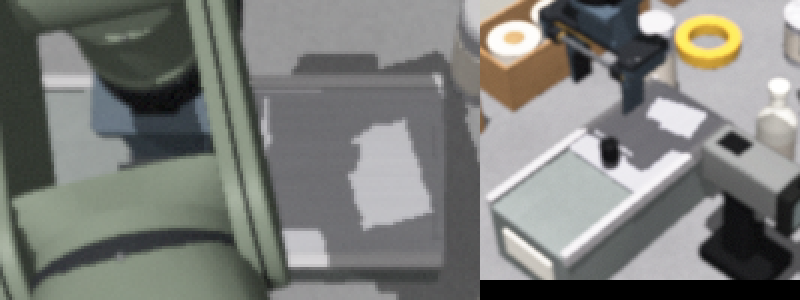

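Fingers straddle the knob (crop: tips about (582,75) and (632,105), knob below at (610,152)). Descending and gripping.

Request:
arm_command(deltas="-0.5 0.5 48 0 0 0 91; -0.5 0.5 49 0 0 0 91; 0 0 0 0 0 0 91; 0 0 0 0 0 0 20; 0 0 0 0 0 0 20", force=35)

```text
time_s: 3.2
ee_pos: [555.3, 153.6, 136.7]
ee_rot: [179.7, -0.1, 91.5]
force: [-0.3, 0.5, -1.0]
gripper_width: 73.9
```

Request:
arm_command(deltas="0 0 0 0 0 0 20; 0 0 0 0 0 0 20; 0 0 0 0 0 0 20; 0 0 0 0 0 0 20")

```text
time_s: 3.7
ee_pos: [553.3, 153.1, 133.7]
ee_rot: [-180.0, 0.0, 91.5]
force: [0.0, -1.1, -0.4]
gripper_width: 33.7
```

Request:
arm_command(deltas="0 0 0 0 0 0 20; 0 0 0 0 0 0 20; 0 0 0 0 0 0 20")

```text
time_s: 4.08
ee_pos: [553.3, 153.1, 133.7]
ee_rot: [180.0, 0.0, 91.5]
force: [-0.3, 0.2, -1.1]
gripper_width: 19.9
```

Request:
arm_command(deltas="0 0 -4 0 0 0 20; 0 0 -4 0 0 0 20; 0 0 -4 0 0 0 20; 0 0 0 0 0 0 20; 0 0 0 0 0 0 20")

```text
time_s: 4.7
ee_pos: [553.2, 153.1, 145.7]
ee_rot: [-180.0, 0.0, 91.5]
force: [-0.1, -0.1, -0.1]
gripper_width: 20.1
```

Width went to 20 mm with no force, so the knob was missed. Looking.

```bash
python3 - <<'E'
from h import *
s=grab_frame('side')[:,:,::-1];st=state()
cv2.imwrite('pics/k2.png',cv2.resize(s[170:270,170:290],None,fx=5,fy=5,interpolation=3))
print(proj('side',st['ee_pos']),proj('side',[554,153,153]),st['ee_pos'])
print(blob(s,215,212,246,245))
E
```

```text
[235.51961951 226.02321344] [235.21440583 224.12191087] [553.21109261 153.10493071 145.60870943]
[([12, 0, 15, 21, 185], [234.6, 220.4])]
```

View pics/k2.png

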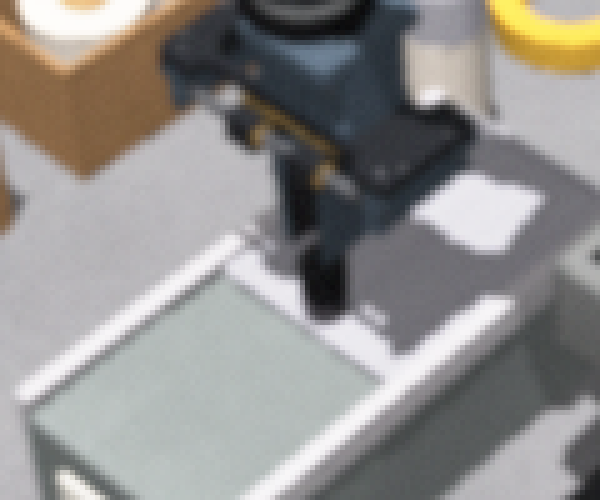

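```bash
python3 - <<'E'
from h import *
for dx in(-46,0,46): print(dx,proj('side',[552.7+dx,154.1,231.5]))
print('tip',onz('side',(237,221),145.6))
print('k bottom/top',[proj('side',[554,153,z]).round(1) for z in(137,169)],[proj('top',[554,153,z]).round(1) for z in(137,169)])
s0=cv2.imread('pics/side0.png');t0=cv2.imread('pics/top0.png');s=grab_frame('side')[:,:,::-1]
print(s0[214:238,228:244].max(2));print(s[208:238,226:246].max(2));print(t0[174:194,214:236].max(2))
E
```

```text
-46 [244.93396441 212.84979319]
0 [233.62878435 205.18389109]
46 [222.65499929 197.74270382]
tip [565.2011164  135.57303287 145.6       ]
k bottom/top [array([235.5, 227.9]), array([234.9, 220.3])] [array([225.2, 186.1]), array([223.5, 183. ])]
[[225 228 229 229 228 228 229 227 228 227 227 228 228 228 227 228]
 [230 229 229 229 229 229 229 228 227 228 228 228 228 227 228 229]
 [229 229 229 228 229 229 228 229 228 229 229 228 228 228 229 230]
 [229 228 228 225 216 213 212 212 215 224 228 228 229 230 230 231]
 [229 229 222 202 176 158 148 154 170 195 217 229 231 230 230 231]
 [228 221 194 151 105  84  71  76  96 136 181 215 230 231 230 230]
 [225 201 152  89  50  37  33  31  47  78 134 192 225 231 231 230]
 [213 174 104  48  30  28  29  27  31  48 102 174 222 231 230 231]
 [208 156  80  34  29  32  33  31  29  39  86 165 219 232 232 231]
 [211 159  82  38  30  35  37  37  32  33  78 158 218 232 233 232]
 [217 172  92  37  27  32  35  32  28  30  73 157 218 233 232 231]
 [223 188 105  35  23  25  23  26  20  25  69 155 218 233 233 230]
 [227 195 115  37  18  20  21  21  19  22  64 145 2
[... 4465 characters left out ...]
4  43  33  27  18  18  53  97
  108 120 172 189]
 [151 153 154 150 126  96  57  37  33  33  28  30  26  16  10  28  54 101
  113 124 174 187]
 [151 151 151 151 148 145 107  57  28  27  24  16  17  18  23  32  77 133
  144 150 179 187]
 [151 151 152 152 155 174 156 105  51  25  20  25  22  19  36  68 132 172
  183 185 187 188]
 [152 153 152 152 156 182 183 153 102  62  52  49  48  51  73 128 172 186
  189 189 189 189]
 [152 151 153 153 152 181 188 184 158 136 122 106 111 127 141 173 187 188
  188 188 188 189]
 [152 153 153 152 147 182 191 192 190 188 176 160 167 183 188 191 193 193
  193 193 191 192]
 [153 152 152 151 148 182 193 192 193 193 189 189 189 191 192 191 192 192
  191 190 190 190]]
```

```bash
python3 - <<'E'
from h import *
p=np.array([199.0,-538.9,175.5]);R=E(180,0,20.27)
for n in('side','top'):
    print(n,[proj(n,p+R.apply([0,d,dz])).round(1).tolist() for dz in(0,-19,-60) for d in(-46,46)])
s=cv2.imread('pics/side0.png');t=cv2.imread('pics/top0.png')
v=np.zeros((400,800,3),np.uint8);a=cv2.resize(s[80:180,430:530],None,fx=4,fy=4,interpolation=3);b=cv2.resize(t[300:400,460:560],None,fx=4,fy=4,interpolation=3)
v[:,:400]=a;v[:,400:]=b;cv2.imwrite('pics/g0.png',v)
E
```

```text
side [[460.6, 169.9], [465.0, 153.6], [462.0, 165.3], [466.4, 149.1], [465.0, 155.2], [469.4, 139.0]]
top [[501.4, 348.3], [538.4, 334.6], [506.2, 349.8], [543.9, 335.8], [517.3, 353.1], [556.8, 338.5]]
```

View pics/g0.png

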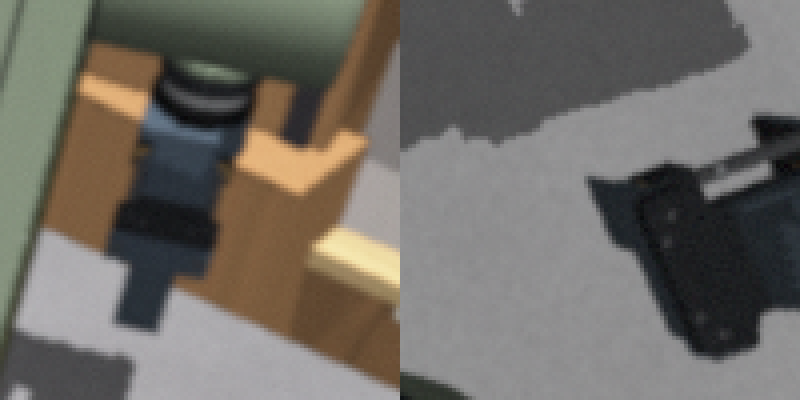

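Fingertips appear roughly 20–30 mm above the reported TCP in both views (7 pictures so far), so I closed over the knob's top. I'll reopen and probe downward by force.

Request:
arm_command(deltas="0 0 0 0 0 0 60; 0 0 0 0 0 0 60; 0 0 0 0 0 0 60; 0 0 0 0 0 0 60; 0 0 6 0 0 0 60")

```text
time_s: 5.42
ee_pos: [553.7, 153.2, 139.9]
ee_rot: [179.9, -0.0, 91.5]
force: [0.1, 0.6, 0.1]
gripper_width: 60.0
```

Request:
arm_command(deltas="0 0 6 0 0 0 50; 0 0 3 0 0 0 50; 0 0 3 0 0 0 50; 0 0 0 0 0 0 50")

```text
time_s: 5.92
ee_pos: [553.2, 153.1, 127.4]
ee_rot: [-180.0, 0.0, 91.5]
force: [0.3, -0.6, -0.5]
gripper_width: 50.2
```

Request:
arm_command(deltas="0 0 3 0 0 0 50; 0 0 2 0 0 0 50; 0 0 0 0 0 0 50")

```text
time_s: 6.3
ee_pos: [553.2, 153.1, 122.5]
ee_rot: [-180.0, 0.0, 91.5]
force: [0.1, 0.6, -1.0]
gripper_width: 50.1
```

Request:
arm_command(deltas="0 0 2 0 0 0 50; 0 0 2 0 0 0 50; 0 0 0 0 0 0 50")

```text
time_s: 6.68
ee_pos: [553.1, 153.1, 118.5]
ee_rot: [-180.0, 0.0, 91.5]
force: [0.8, -0.2, -0.0]
gripper_width: 49.8
```

```bash
python3 - <<'E'
from h import *
s=grab_frame('side')[:,:,::-1];st=state();print(st['ee_pos'],st['force'])
cv2.imwrite('pics/k3.png',cv2.resize(s[190:250,200:280],None,fx=8,fy=8,interpolation=3))
E
```

```text
[553.24430696 153.12342746 118.62301238] [ 0.0049067  -0.00803793 -0.56451998]
```

View pics/k3.png

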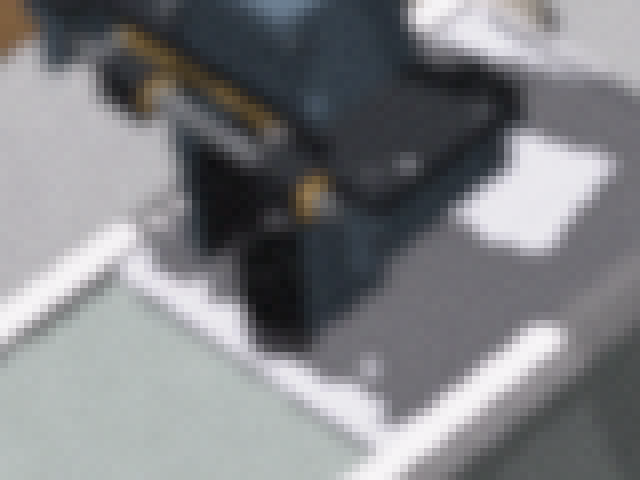

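Request:
arm_command(deltas="0 0 2 0 0 0 50; 0 0 2 0 0 0 50; 0 0 1 0 0 0 50; 0 0 0 0 0 0 50")

```text
time_s: 7.22
ee_pos: [553.3, 153.1, 113.6]
ee_rot: [-180.0, 0.0, 91.5]
force: [1.3, -0.1, -0.7]
gripper_width: 49.9
```

Request:
arm_command(deltas="0 0 0 0 0 0 20; 0 0 0 0 0 0 20; 0 0 0 0 0 0 20; 0 0 0 0 0 0 20; 0 0 0 0 0 0 20")

```text
time_s: 7.85
ee_pos: [556.6, 153.3, 114.1]
ee_rot: [179.6, -0.0, 91.5]
force: [7.4, 0.2, -3.5]
gripper_width: 28.3
```

Request:
arm_command(deltas="0 3 0 0 0 0 20; 0 0 0 0 0 0 20; 0 0 -4 0 0 0 20; 0 0 -4 0 0 0 20; 0 0 0 0 0 0 20")

```text
time_s: 8.48
ee_pos: [556.5, 153.2, 121.7]
ee_rot: [180.0, 0.0, 91.5]
force: [4.4, 0.3, -5.4]
gripper_width: 28.6
```

Request:
arm_command(deltas="0 0 -4 0 0 0 20; 0 0 0 0 0 0 20; 0 0 0 0 0 0 20")

```text
time_s: 8.85
ee_pos: [556.5, 153.2, 125.7]
ee_rot: [180.0, 0.0, 91.5]
force: [4.4, -0.1, -6.5]
gripper_width: 28.5
```

Request:
arm_command(deltas="5 0 0 0 0 0 20; 10 0 0 0 0 0 20; 12 0 0 0 0 0 20; 12 0 0 0 0 0 20; 12 0 0 0 0 0 20")

```text
time_s: 9.48
ee_pos: [555.2, 203.6, 125.5]
ee_rot: [180.0, 0.1, 91.5]
force: [5.6, -2.1, -5.9]
gripper_width: 28.9
```

Request:
arm_command(deltas="12 0 0 0 0 0 20; 12 0 0 0 0 0 20; 12 0 0 0 0 0 20; 12 0 0 0 0 0 20; 12 0 0 0 0 0 20")

```text
time_s: 10.1
ee_pos: [553.7, 263.4, 125.4]
ee_rot: [180.0, 0.1, 91.5]
force: [4.4, -2.0, -5.8]
gripper_width: 28.9
```

Request:
arm_command(deltas="10 0 0 0 0 0 20; 5 0 0 0 0 0 20; 3 0 0 0 0 0 20; 3 0 0 0 0 0 20; 0 0 0 0 0 0 20")

```text
time_s: 10.72
ee_pos: [553.2, 283.2, 125.2]
ee_rot: [-180.0, 0.2, 91.5]
force: [6.4, -4.1, -5.8]
gripper_width: 28.5
```

Request:
arm_command(deltas="0 0 5 0 0 0 20; 0 0 4 0 0 0 20; 0 0 0 0 0 0 60; 0 0 0 0 0 0 60; 0 0 0 0 0 0 60")

```text
time_s: 11.35
ee_pos: [552.2, 285.1, 116.6]
ee_rot: [-179.9, 0.0, 91.5]
force: [-0.1, 0.2, -0.3]
gripper_width: 55.7
```

Request:
arm_command(deltas="0 0 0 0 0 0 70; 0 0 -40 0 0 0 91; 0 0 -60 0 0 0 91; 0 0 -60 0 0 0 91")

```text
time_s: 11.85
ee_pos: [552.5, 285.1, 278.0]
ee_rot: [-179.9, 0.0, 91.5]
force: [0.6, -0.5, -0.2]
gripper_width: 90.8
```

```bash
python3 - <<'E'
from h import *
for p in((239.4,233.5),(248.1,225.9)):
  for X in(514.7,520,528):
    o,d=ray('side',p);print(p,X,(o+d*(X-o[0])/d[0]).round(1))
t=grab_frame('top')[:,:,::-1];cv2.imwrite('pics/t1.png',t);s=grab_frame('side')[:,:,::-1];cv2.imwrite('pics/s1.png',s)
a=cv2.resize(t[140:300,200:320],None,fx=2.5,fy=2.5,interpolation=3);b=cv2.resize(s[170:290,170:330],None,fx=2.5,fy=2.5,interpolation=3)
v=np.zeros((400,700,3),np.uint8);v[:,:300]=a;v[:300,300:]=b;cv2.imwrite('pics/l1.png',v);print(state()['ee_pos'])
E
```

```text
(239.4, 233.5) 514.7 [514.7 173.5 156.7]
(239.4, 233.5) 520 [520.  168.9 149.4]
(239.4, 233.5) 528 [528.  162.  138.4]
(248.1, 225.9) 514.7 [514.7 137.9 161.5]
(248.1, 225.9) 520 [520.  133.1 154.2]
(248.1, 225.9) 528 [528.  125.8 143.3]
[555.75092141 286.78459325 284.68351937]
```

View pics/l1.png

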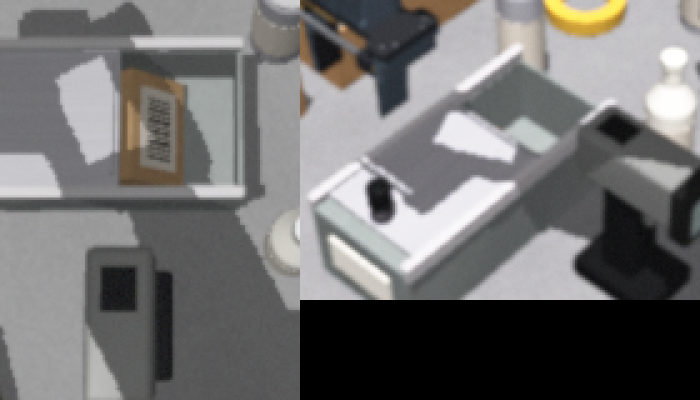

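The cover is open (knob now at crop (380,200)). The label is visible at crop (159,128), which is top pixel (263.6,191.2). Next, measure the scanner closely.

```bash
python3 - <<'E'
from h import *
print('label',onz('top',(263.6,191.2),65).round(1))
t=cv2.imread('pics/t1.png');s=cv2.imread('pics/s1.png')
a=cv2.resize(t[200:272,364:430],None,fx=6,fy=6,interpolation=3);b=cv2.resize(s[148:220,324:390],None,fx=6,fy=6,interpolation=3)
cv2.imwrite('pics/sc.png',np.hstack([a,b]))
E
```

```text
label [559.4  58.1  65. ]
```

View pics/sc.png

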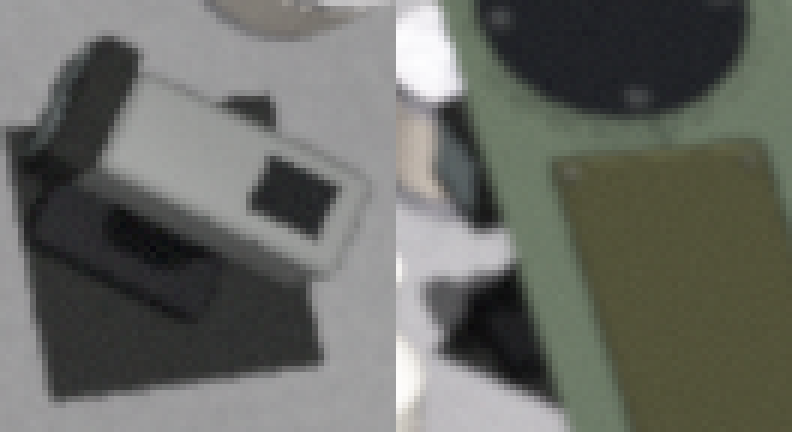

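```bash
python3 - <<'E'
from h import *
g=lambda x,y,z:onz('top',(x/6+364-1/3,y/6+200-1/3),z)
M=[g(*p,4) for p in((5,128),(55,402),(322,362),(270,97))];print('mat',np.mean(M,0).round(1),[np.linalg.norm(M[i]-M[i-1]).round() for i in range(4)])
def an(p,q,z):
    d=g(*p,z)-g(*q,z);return np.degrees(np.arctan2(d[1],d[0])).round(1)
print('head edge',an((140,75),(350,170),180),an((100,172),(310,258),180),'rear',an((370,185),(325,265),180),'sq',an((248,200),(318,238),180),an((272,156),(340,185),180),'foot',an((38,235),(195,320),4),an((45,185),(218,262),28))
for p in((140,75),(350,170),(372,183),(325,268),(310,258),(100,172)):print(p,g(*p,180).round(1))
for p in((38,235),(195,320)):print('foot',g(*p,4).round(1))
E
```

```text
mat [ 439.3 -301.7    4. ] [np.float64(127.0), np.float64(130.0), np.float64(126.0), np.float64(126.0)]
head edge 66.2 68.6 rear -30.7 sq 62.0 67.5 foot 62.3 66.8
(140, 75) [ 488.8 -244.3  180. ]
(350, 170) [ 452.5 -326.5  180. ]
(372, 183) [ 447.5 -335.   180. ]
(325, 268) [ 413.4 -315.   180. ]
(310, 258) [ 417.2 -309.3  180. ]
(100, 172) [ 449.3 -227.4  180. ]
foot [ 443.  -243.3    4. ]
foot [ 405.  -315.7    4. ]
```

```bash
python3 - <<'E'
from h import *
plan([([453,-280,285],E(180,0,66)),([453,-280,150],E(180,0,66))],91)
E
```

```text
-56.4 -11.7 -0.5 0.07 -0.05 2.55 91; -56.9 -9.2 -0.5 0.07 -0.05 2.55 91; -57.2 -6.7 -0.4 0.06 -0.05 2.55 91; -57.5 -4.1 -0.4 0.07 -0.05 2.55 91; -57.6 -1.6 -0.3 0.06 -0.05 2.55 91
-57.6 1 -0.2 0.07 -0.05 2.55 91; -57.5 3.6 -0.2 0.06 -0.05 2.54 91; -57.3 6.1 -0.2 0.07 -0.05 2.55 91; -56.9 8.6 -0.1 0.06 -0.06 2.54 91; -56.4 11.1 -0.1 0.07 -0.05 2.55 91
0 0 45 0 0 0 91; 0 0 45 0 0 0 91; 0 0.1 45 0 0 0 91
```

Request:
arm_command(deltas="-56 -12 0 0 0 2.5 91; -57 -9 0 0 0 2.5 91; -57 -7 0 0 0 2.5 91; -57.5 -4 0 0 0 2.5 91; -57.5 -1.5 0 0 0 2.5 91")

```text
time_s: 12.58
ee_pos: [501.0, 0.6, 276.2]
ee_rot: [-180.0, 0.0, 78.9]
force: [1.1, -0.7, 0.0]
gripper_width: 91.4
```

Request:
arm_command(deltas="-57.5 1 0 0 0 2.5 91; -57.5 3.5 0 0 0 2.5 91; -57.5 6 0 0 0 2.5 91; -57 8.5 0 0 0 2.5 91; -56.5 11 0 0 0 2.5 91")

```text
time_s: 13.2
ee_pos: [450.8, -283.1, 276.2]
ee_rot: [-180.0, -0.0, 66.4]
force: [0.9, 0.2, -0.2]
gripper_width: 90.9
```

Request:
arm_command(deltas="0 0 45 0 0 0 91; 0 0 45 0 0 0 91; 0 0 20 0 0 0 91; 0 0 0 0 0 0 91; 0 0 0 0 0 0 91")

```text
time_s: 13.82
ee_pos: [452.2, -281.8, 167.6]
ee_rot: [179.9, 0.0, 66.5]
force: [-0.0, -0.6, 0.1]
gripper_width: 90.6
```

```bash
python3 - <<'E'
from h import *
s=grab_frame('side')[:,:,::-1];t=grab_frame('top')[:,:,::-1];st=state();print(st['ee_pos'],st['ee_rot'],st['qpos'].round())
v=np.hstack([cv2.resize(s[110:220,310:410],None,fx=4,fy=4,interpolation=3),cv2.resize(t[190:300,340:440],None,fx=4,fy=4,interpolation=3)])
cv2.imwrite('pics/p1.png',v);cv2.imwrite('pics/s2.png',s)
plan([([453,-280,150],E(180,0,66))],91)
E
```

```text
[ 452.38636293 -281.91481682  168.06245942] [1.79848289e+02 2.76920357e-02 6.64830471e+01] [-33.  15.  96.  -0.  69. -10.]
2 -0.2 18.1 0.15 0.03 0.48 91
```

View pics/p1.png

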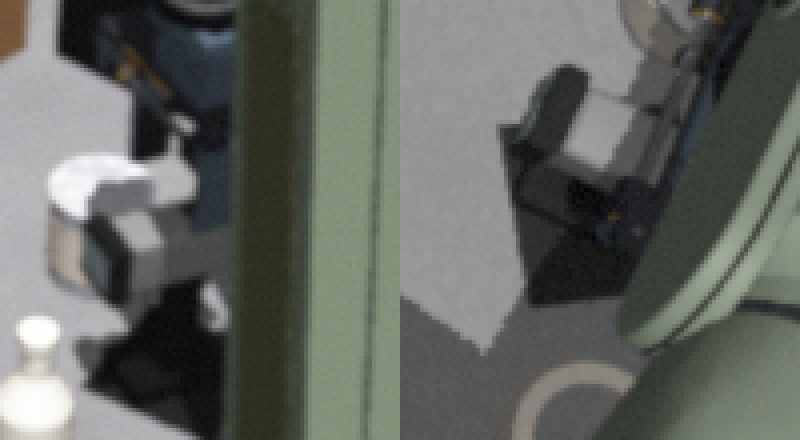

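The fingers straddle the head, with the near tip at about (210,235) in the crop. Descending stepwise and closing.

Request:
arm_command(deltas="2 0 20 0 0 0 91; 0 0 15 0 0 0 91; 0 0 10 0 0 0 91; 0 0 10 0 0 0 91; 0 0 0 0 0 0 91")

```text
time_s: 14.55
ee_pos: [452.0, -279.5, 111.1]
ee_rot: [-179.9, -0.0, 66.5]
force: [-0.5, -0.3, 0.5]
gripper_width: 90.8
```

Request:
arm_command(deltas="0 0 5 0 0 0 91; 0 0 5 0 0 0 91; 0 0 0 0 0 0 91; 0 0 0 0 0 0 91")

```text
time_s: 15.05
ee_pos: [452.5, -279.8, 101.9]
ee_rot: [180.0, 0.0, 66.5]
force: [-0.8, -0.3, -0.3]
gripper_width: 91.4
```

Request:
arm_command(deltas="0 0 0 0 0 0 55; 0 0 0 0 0 0 55; 0 0 0 0 0 0 55; 0 0 0 0 0 0 40; 0 0 0 0 0 0 40", force=35)

```text
time_s: 15.68
ee_pos: [452.3, -279.7, 101.7]
ee_rot: [-180.0, 0.0, 66.5]
force: [-0.1, -0.9, 0.4]
gripper_width: 46.1
```

Request:
arm_command(deltas="0 0 0 0 0 0 40; 0 0 0 0 0 0 40; 0 0 0 0 0 0 40")

```text
time_s: 16.05
ee_pos: [452.3, -279.7, 101.7]
ee_rot: [-180.0, 0.0, 66.5]
force: [-1.1, -0.8, 0.3]
gripper_width: 46.2
```

Request:
arm_command(deltas="0 0 -5 0 0 0 40; 0 0 -5 0 0 0 40; 0 0 -10 0 0 0 40; 0 0 -10 0 0 0 40; 0 0 0 0 0 0 40", force=55)

```text
time_s: 16.68
ee_pos: [453.1, -280.2, 133.0]
ee_rot: [179.8, 0.0, 66.5]
force: [0.0, -0.6, -3.2]
gripper_width: 45.9
```

```bash
python3 - <<'E'
from h import *
st=state();print(st['ee_pos'],st['ee_rot'],st['force'],st['torque'])
# label and targets
yb=91.4;xb=np.array([np.cos(np.radians(yb)),np.sin(np.radians(yb)),0]);z=np.array([0,0,1.])
L=np.array([558,57.5,65]);n=-np.cos(np.radians(40))*xb+np.sin(np.radians(40))*z
G=L+n*(113+70)
# tool: x along look (-n), y as at pick (tool y = -scanner left), z=-scanner up
X=-n;Y=np.cross([0,0,1.],X);Y/=np.linalg.norm(Y);Z=np.cross(X,Y);R=Ro.from_matrix(np.c_[X,-Y,-Z])
off=np.array([0,0,-(154-101.7)])  # grip point in tool frame at pick: 52.3 behind TCP
T=G-R.apply(off);print('G',G.round(1),'TCP',T.round(1),R.as_euler('xyz',degrees=True).round(1))
s=st['ee_pos'];D=E(180,0,66.5);D2=E(180,0,yb)
q=plan([([452.3,-279.7,300],D),([T[0],-190,300],D2),([T[0],T[1]-40,T[2]+60],R),(T,R)],40)
print(q[0],q[1].as_euler('xyz',degrees=True))
E
```

```text
[ 453.12785632 -280.15633283  133.03610858] [1.79844414e+02 2.76783838e-02 6.64716020e+01] [ 0.03713964 -0.58464362 -3.21684582] [ 0.01155544 -0.06747161 -0.06972914]
G [561.4 -82.6 182.6] TCP [ 562.2 -116.3  142.6] [180.   40.   91.4]
0 -0.2 -55.7 0.05 0.01 -0.01 40; 0 -0.2 -55.7 0.05 0.01 -0.01 40; 0 -0.2 -55.6 0.06 0.01 -0.01 40; 42 21.7 0 0 0 -8.3 40; 38.5 27.5 0 0 0 -8.3 40
34.1 32.8 0 0 0 -8.3 40; 8.4 0.2 24.4 0 -10 0 40; 12.5 0.2 22.5 0 -10 0 40; 16.3 0.2 20 0 -10 0 40; 19.5 0.2 16.9 0 -10 0 40
34.6 0.5 10.1 0 0 0 40; 34.6 0.5 10.1 0 0 0 40
[ 562.23947843 -116.24883428  142.60124314] [-179.99601939   39.99607046   91.40420199]
```

Request:
arm_command(deltas="0 0 -55.5 0 0 0 40; 0 0 -55.5 0 0 0 40; 0 0 -55.5 0 0 0 40; 42 21.7 0 0 0 -8.3 40; 38.5 27.5 0 0 0 -8.3 40")

```text
time_s: 17.3
ee_pos: [526.4, -219.6, 299.2]
ee_rot: [179.9, 0.0, 83.3]
force: [-0.3, -0.2, -4.3]
gripper_width: 45.4
```

Request:
arm_command(deltas="34 33 0 0 0 -8.3 40; 8.4 0 24.4 0 -10 0 40; 12.5 0 22.5 0 -10 0 40; 16.3 0 20 0 -10 0 40; 19.5 0 17 0 -10 0 40")

```text
time_s: 17.92
ee_pos: [562.0, -155.1, 200.4]
ee_rot: [179.8, 40.2, 91.3]
force: [-0.4, -0.7, -5.0]
gripper_width: 45.6
```

```bash
python3 - <<'E'
from h import *
st=state();print(st['ee_pos'],st['ee_rot'],st['force'],st['qpos'].round())
s=grab_frame('side')[:,:,::-1];t=grab_frame('top')[:,:,::-1];st=state();P=st['ee_pos'];R=Ro.from_euler('xyz',st['ee_rot'],degrees=True)
cv2.imwrite('pics/t3.png',t);cv2.imwrite('pics/s3.png',s);print(P,st['ee_rot'])
f=lambda x,y,z:P+R.apply([x,-y,-(52.3+z)])   # scanner frame -> world
for n in('side','top'):
  for nm,q in dict(grip=(0,0,0),nose=(70,0,0),bezelTL=(70,28,28),bezelTR=(70,-28,28),bezBL=(70,28,-28),bezBR=(70,-28,-28),rearTL=(-54,23,26)).items(): print(n,nm,proj(n,f(*q)).round(1))
E
```

```text
[ 561.96603827 -155.12594455  200.37809846] [179.75372783  40.16627289  91.2572799 ] [-0.36093731 -0.70475104 -5.03120418] [  8.  20.  97. -42.  73.  23.]
[ 558.89557488 -151.26969007  193.47220151] [-179.06816592   39.84107316   92.30694539]
side grip [295.7 159.9]
side nose [284.5 179.4]
side bezelTL [287.6 180.8]
side bezelTR [273.8 173.2]
side bezBL [295.  185.6]
side bezBR [281.6 178.1]
side rearTL [306.9 145. ]
top grip [337.4 177. ]
top nose [312.3 182.2]
top bezelTL [305.7 191.4]
top bezelTR [305.3 168.5]
top bezBL [319.2 195.5]
top bezBR [318.6 173.5]
top rearTL [353.1 180.4]
```

Request:
arm_command(deltas="0 0 0 0 0 0 40; 0 0 0 0 0 0 40; 0 0 0 0 0 0 40")

```text
time_s: 18.4
ee_pos: [562.1, -157.7, 202.1]
ee_rot: [179.8, 40.0, 91.1]
force: [-0.7, -0.6, -4.1]
gripper_width: 45.6
```

```bash
python3 - <<'E'
from h import *
s=grab_frame('side')[:,:,::-1];t=grab_frame('top')[:,:,::-1];st=state();P=st['ee_pos'];R=Ro.from_euler('xyz',st['ee_rot'],degrees=True)
cv2.imwrite('pics/t3.png',t);cv2.imwrite('pics/s3.png',s);print(P,st['ee_rot'],st['force'],st['torque'])
f=lambda x,y,z:P+R.apply([x,-y,-(52.3+z)])
for n in('side','top'):
  for nm,q in dict(nose=(70,0,0),bezelTL=(70,28,28),bezelTR=(70,-28,28),bezBL=(70,28,-28),bezBR=(70,-28,-28),rearTL=(-54,23,26)).items(): print(n,nm,proj(n,f(*q)).round(1))
v=np.hstack([cv2.resize(s[125:225,245:345],None,fx=4,fy=4,interpolation=3),cv2.resize(t[140:240,270:370],None,fx=4,fy=4,interpolation=3)]);cv2.imwrite('pics/n1.png',v)
E
```

```text
[ 561.8363025  -157.44361924  201.62354645] [179.83958348  39.96951741  91.15339468] [-0.06270008  0.3594447  -4.48279794] [ 0.9687526  -0.02596034 -0.07010387]
side nose [285. 176.]
side bezelTL [288.  177.5]
side bezelTR [274.4 169.6]
side bezBL [295.4 182.3]
side bezBR [282.  174.6]
side rearTL [307.8 141.9]
top nose [315.2 179.9]
top bezelTL [308.5 189.3]
top bezelTR [308.2 166.1]
top bezBL [322.  193.3]
top bezBR [321.6 171.1]
top rearTL [356.5 178.8]
```

View pics/n1.png

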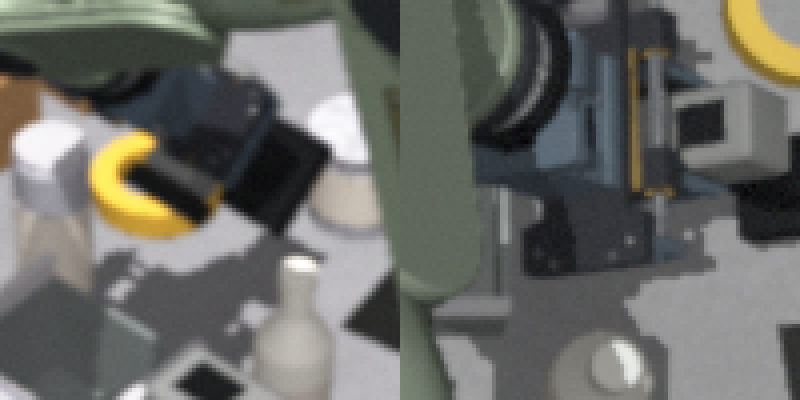

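```bash
python3 - <<'E'
from h import *
st=state();P=st['ee_pos'];R=Ro.from_euler('xyz',st['ee_rot'],degrees=True)
for nm,bias in(('tool',(52.3,0)),('world',(17.3,35))):
  f=lambda x,y,z:P+R.apply([x,-y,-(bias[0]+z)])+[0,0,bias[1]]
  for n,o in(('side',(245,125)),('top',(270,140))):
    c=lambda q:((proj(n,f(*q))-o)*4+[400*(n=='top'),0]).round().astype(int).tolist()
    print(nm,n,'foot',[c(q) for q in((39,32,-126),(39,-32,-126),(-49,-32,-126),(-49,32,-126))],'bez',[c((70,a,b)) for a,b in((28,28),(-28,28),(-28,-28),(28,-28))],'bezback',[c((50,a,b)) for a,b in((28,28),(-28,28))],'rear',[c((-54,a,26)) for a in(23,-23)],[c((-54,a,-26)) for a in(23,-23)],'tips',c((0,30,-19)),c((0,-30,-19)))
E
```

```text
tool side foot [[272, 230], [213, 197], [267, 106], [327, 138]] bez [[172, 210], [118, 179], [148, 199], [202, 229]] bezback [[186, 187], [131, 156]] rear [[251, 68], [205, 44]] [[277, 89], [232, 66]] tips [245, 150] [187, 118]
tool top foot [[734, 238], [730, 142], [857, 118], [862, 220]] bez [[554, 197], [553, 104], [606, 124], [608, 213]] bezback [[583, 192], [581, 98]] rear [[746, 155], [743, 72]] [[792, 173], [789, 94]] tips [701, 197] [698, 97]
world side foot [[290, 210], [230, 177], [284, 86], [344, 118]] bez [[191, 187], [137, 157], [167, 177], [220, 207]] bezback [[205, 165], [150, 134]] rear [[270, 46], [224, 22]] [[295, 68], [250, 45]] tips [263, 128] [205, 97]
world top foot [[771, 236], [768, 138], [898, 114], [903, 217]] bez [[594, 194], [593, 100], [645, 121], [647, 210]] bezback [[623, 189], [622, 94]] rear [[792, 151], [788, 68]] [[836, 170], [832, 90]] tips [743, 194] [739, 93]
```

```bash
cat > fit.py <<'E'
from h import *
from scipy.optimize import least_squares
P=np.array([561.84,-157.44,201.62]);R=E(179.84,39.97,91.15)
ob=[('side',(39,32,-126),(285,235)),('side',(39,-32,-126),(230,195)),('side',(-49,32,-126),(330,155)),('side',(50,-28,28),(155,135)),('side',(70,-28,28),(132,168)),('side',(70,28,-28),(207,215)),('top',(-54,23,26),(748,175)),('top',(-54,-23,26),(755,88))]
def w(v,q): # v: dx,dy,dz (tool), pitch about scanner y (+ = nose down)
    return P+R.apply(np.array([0,0,-52.3])+v[:3]+Ro.from_euler('y',v[3],degrees=True).apply([1,-1,-1]*np.array(q)))
def res(v,full=False):
    r=[]
    for n,q,o in ob:
        off=(245,125) if n=='side' else (270,140)
        px=np.array(off)+(np.array(o)-[400*(n=='top'),0])/4
        r+=list(proj(n,w(v,q))-px)
    return np.array(r)
if __name__=='__main__':
    for loss in('linear','soft_l1'):
        s=least_squares(res,[0,0,0,0.],loss=loss);print(s.x.round(1),s.cost.round(1));print(res(s.x).reshape(-1,2).round(1).tolist())
E
python3 fit.py
```

```text
[-10.8 -17.4 -18.    5. ] 24.5
[[-1.6, -0.6], [-2.9, 0.9], [1.9, -3.2], [-2.7, 1.8], [-0.5, -1.0], [1.2, 1.5], [2.2, 1.0], [-0.3, 1.4]]
[-11.  -15.8 -16.9   4.6] 14.0
[[-1.6, -1.0], [-2.9, 0.6], [1.8, -3.6], [-2.9, 1.7], [-0.7, -1.0], [1.1, 1.4], [2.3, 0.3], [-0.2, 0.8]]
```

```bash
python3 - <<'E'
from fit import *
for dy in(0,-4,-8):
  for o in (ob[:6],ob):
    import fit;fit.ob=o
    s=least_squares(lambda v:fit.res([v[0],dy,v[1],v[2]]),[0,0,0.],loss='soft_l1');print(dy,len(o),s.x.round(1),s.cost.round(1), 'grip world',w([s.x[0],dy,s.x[1],s.x[2]],(0,0,0)).round(1))
t=cv2.imread('pics/t3.png');print(t[158:190,336:372].max(2))
E
```

```text
0 6 [-16.1  18.7   7.1] 9.9 grip world [ 561.6 -148.1  237.7]
0 8 [-4.1  9.7  0.6] 28.1 grip world [ 561.2 -133.3  236.9]
-4 6 [-15.8  11.6   7.1] 10.0 grip world [ 557.4 -143.5  243. ]
-4 8 [-6.   2.5  2. ] 23.3 grip world [ 557.2 -130.2  243.6]
-8 6 [-15.5   4.5   7.1] 10.1 grip world [ 553.3 -138.8  248.2]
-8 8 [-7.5 -3.6  2.9] 18.8 grip world [ 553.1 -127.4  249.3]
[[ 60  70  81 ... 207 210 214]
 [ 51  49  58 ... 152 165 177]
 [ 43  33  38 ... 126 127 128]
 ...
 [ 96  95  61 ...  28  24  28]
 [ 94 105  75 ...  26  28  22]
 [ 91  74  53 ...  17  24  25]]
```

```bash
python3 - <<'E'
from fit import *
t1=cv2.imread('pics/t1.png');t3=cv2.imread('pics/t3.png')
print(blob(t1,403,222,424,244,90));print(blob(t3,337,160,356,182,75))
np.set_printoptions(linewidth=250,threshold=5000)
print(t3[156:190:2,334:374].max(2))
E
```

```text
[([3, 4, 14, 14, 115], [412.5, 232.3]), ([0, 18, 8, 4, 20], [405.5, 242.0])]
[([0, 0, 7, 4, 18], [339.3, 161.1]), ([0, 5, 14, 17, 135], [343.7, 171.7])]
[[106  86  68  70  73  72  75  83  90  97 139 152 151 153 157 158 157 156 157 157 157 152 139 128 127 128 131 161 194 208 219 224 224 224 224 224 224 225 224 224]
 [106  81  60  70  81  87  88  88  91  93 116 140 150 153 156 159 157 158 156 155 157 155 154 151 147 138 130 129 129 130 139 157 172 194 205 207 210 214 216 218]
 [108  80  43  33  38  39  54  69  78  81  85  95 107 123 142 149 149 145 130 131 133 134 131 132 140 149 151 148 144 134 128 127 125 124 123 126 127 128 130 130]
 [111  99  57  29  38  49  60  73  78  86  98 117 122 125 130 132 134 137 138 139 143 143 144 130 112 110 110 125 138 145 151 151 146 145 146 143 141 141 141 138]
 [114 105  84  79 114 126 131 134 135 138 138 138 131 126 123 123 112 131 139 142 142 146 145 132 117 108 109 107 105 102 103 117 133 149 155 157 157 158 155 155]
 [117 113  89  84 121 124 120  98  74  61  59  55  43  42  42  34  55 126 139 141 141 146 146 132 115 109 107 108 106 104 103 103 12
[... 1124 characters left out ...]
03 103 106 105 102  66  31  30  26  28  26  25]
 [ 59  61  53  46  43  40  45  55  74  79  79  75  73  75  80  77  75  75  75  74  76  75  76  73  73  74  72  77  83  83  90  91  89  56  27  25  30  29  27  28]
 [ 59  60  52  43  42  45  57  79  88  88  82  71  63  57  61  61  68  72  70  72  67  65  65  63  59  60  54  46  44  40  34  22  24  24  28  26  26  25  26  30]
 [ 60  64  68  61  43  45  55  73  85  89  91  92  91  88  88  82  73  60  39  27  26  18  26  18   6  20  18  21  16  21  23  21  23  30  26  31  29  29  24  27]
 [103  99  94 105  75  43  46  50  56  58  60  71  71  75  79  87  91  79  66  50  31  16  13  16  21  15  14  20  18  23  20  14  22  23  25  26  28  22  27  25]]
```

```bash
python3 - <<'E'
from fit import *
T=np.array([452.3,-279.7,101.7]);R0=E(180,0,66.5)
loc=lambda p:R0.inv().apply(onz('top',p,180)-T)*[1,-1,-1]-[0,0,52.3]   # scanner frame as held
g=lambda x,y:(x/6+364-1/3,y/6+200-1/3)
print('sq centre',loc((412.5,232.3)).round(1));
for p in((272,156),(340,185),(318,238),(248,200)):print(loc(g(*p)).round(1))
print('rear',[loc(g(*p)).round(1) for p in((372,183),(325,268))])
sq=loc((412.5,232.3))
for pitch in(0,5,10,15):
    pr=lambda q:proj('top',w([0,0,0,pitch],q)).round(1)
    print(pitch,'sq',pr(sq),'front/back',pr(sq+[11,0,0]),pr(sq-[11,0,0]),'rear top/bot',pr((-54,0,26)),pr((-54,0,-26)))
E
```

```text
sq centre [-26.1   0.2  26. ]
[-12.8 -11.1  26. ]
[-41.4 -11.6  26. ]
[-41.1  11.7  26. ]
[-10.6   9.3  26. ]
rear [array([-52.6, -17.7,  26. ]), array([-47.9,  21.6,  26. ])]
0 sq [344.7 170.8] front/back [340.4 171.7] [349.2 169.9] rear top/bot [356.1 168.4] [367.6 173.4]
5 sq [346.2 170.8] front/back [341.6 171.6] [350.8 170.1] rear top/bot [358.1 168.7] [367.5 174. ]
10 sq [347.5 170.9] front/back [342.8 171.6] [352.4 170.3] rear top/bot [359.9 169.1] [367.3 174.6]
15 sq [348.9 171.1] front/back [344.  171.6] [353.8 170.5] rear top/bot [361.5 169.5] [366.8 175.2]
```

Analysis of n1: the head's black square (top px (345,170.7)) and rear edge (col 357) match the pose predicted from the pick to within a few mm, with about 2° nose-up slip. Moving to the scan pose.

Request:
arm_command(deltas="17 0 5 0 -1 0 40; 17 0 5 0 -1 0 40; 17 0 5 0 0 0 40; 17 0 5 0 0 0 40; 0 0 0 0 0 0 40")

```text
time_s: 19.12
ee_pos: [560.4, -118.2, 139.7]
ee_rot: [-179.8, 42.0, 91.5]
force: [-0.1, 0.3, -3.6]
gripper_width: 45.8
```

```bash
python3 - <<'E'
from h import *
import time
for i in range(1):
    t=grab_frame('top')[:,:,::-1];st=state();print(st['ee_pos'],st['ee_rot'],st['force'],st['qvel'].round(1))
cv2.imwrite('pics/t4.png',t)
print(blob(t,300,158,345,186,60))
P=st['ee_pos'];R=Ro.from_euler('xyz',st['ee_rot'],degrees=True)
w=lambda q,p=1:P+R.apply(np.array([0,0,-52.3])+Ro.from_euler('y',p,degrees=True).apply([1,-1,-1]*np.array(q)))
print('sq pred',proj('top',w((-26,0,26))),'rear',proj('top',w((-54,0,26))))
L=np.array([558,57.5,65]);N=w((70,0,0));X=(w((71,0,0))-N);d=L-N;a=d@X
print('nose',N.round(1),'axial',a.round(1),'lateral',(d-a*X).round(1),'tilt',np.degrees(np.arcsin(-X[2])).round(1),'hdg',np.degrees(np.arctan2(X[1],X[0])).round(1))
E
```

```text
[ 560.8959018  -118.61533262  140.63462079] [-179.93856256   42.0417306    91.44057936] [-0.71194214  0.53439274 -3.19075606] [-0.5 -0.9 -0.9 -0.4  0.1 -0.1]
[([0, 0, 10, 28, 64], [303.0, 166.9]), ([11, 0, 5, 6, 19], [313.3, 159.9]), ([6, 5, 3, 9, 18], [307.1, 166.9]), ([13, 8, 8, 6, 26], [315.3, 168.9]), ([18, 16, 10, 10, 80], [322.2, 178.2])]
sq pred [322.7873461  177.91896636] rear [332.87889973 175.85549349]
nose [558.7 -30.8 133.5] axial 111.6 lateral [1.4 4.2 4.8] tilt 41.0 hdg 91.4
```

Request:
arm_command(deltas="1 1 -6 0 0 0 40; 0 0 0 0 0 0 40; 0 0 0 0 0 0 40; 0 0 0 0 0 0 40; 0 0 0 0 0 0 40")

```text
time_s: 19.8
ee_pos: [561.6, -113.9, 144.6]
ee_rot: [-180.0, 42.0, 91.4]
force: [0.0, -0.7, -4.2]
gripper_width: 45.9
```

Request:
arm_command(deltas="0 0 0 0 0 0 40; 0 0 0 0 0 0 40; 0 0 0 0 0 0 40; 0 0 0 0 0 0 40; 0 0 0 0 0 0 40")

```text
time_s: 20.42
ee_pos: [561.7, -113.8, 144.6]
ee_rot: [180.0, 42.0, 91.4]
force: [0.6, 0.0, -4.1]
gripper_width: 45.6
```

Request:
arm_command(deltas="0 0 0 0 0 0 40; 0 0 0 0 0 0 40; 0 0 0 0 0 0 40; 0 0 0 0 0 0 40; 0 0 0 0 0 0 40")

```text
time_s: 21.05
ee_pos: [561.7, -113.8, 144.6]
ee_rot: [180.0, 42.0, 91.4]
force: [-0.6, 0.1, -3.4]
gripper_width: 46.0
```

Request:
arm_command(deltas="0 0 0 0 0 0 40; 0 0 0 0 0 0 40; 0 0 0 0 0 0 40; 0 0 0 0 0 0 40; 0 0 0 0 0 0 40")

```text
time_s: 21.68
ee_pos: [561.7, -113.8, 144.6]
ee_rot: [180.0, 42.0, 91.4]
force: [-0.2, 0.6, -3.7]
gripper_width: 45.4
```

```bash
python3 - <<'E'
from h import *
st=state();P=st['ee_pos'];print(P,st['ee_rot'],st['force'])
t=grab_frame('top');print(blob(t,312,165,345,190,60))
R=Ro.from_euler('xyz',st['ee_rot'],degrees=True)
w=lambda q,p=1:P+R.apply(np.array([0,0,-52.3])+Ro.from_euler('y',p,degrees=True).apply([1,-1,-1]*np.array(q)))
print('sq pred',proj('top',w((-26,0,26))))
L=np.array([558,57.5,65]);N=w((70,0,0));X=(w((71,0,0))-N);d=L-N;a=d@X
print('axial',a.round(1),'lateral',(d-a*X).round(1))
# return: up/back, untilt, above mat.  foot at pick ~(450.9,-286.2); mat (439.3,-301.7)
D2=E(180,0,91.4);D=E(180,0,66.5);M=np.array([452.3-11.5,-279.7-15.5])
plan([([562,P[1]-60,P[2]+60],R),([562,-190,290],D2),([*M,250],D),([*M,135],D)],40)
E
```

```text
[ 561.72725293 -113.77664507  144.60215507] [179.99411403  42.00421072  91.3659549 ] [-0.18179927  0.61379989 -3.70839121]
[([0, 1, 7, 5, 21], [314.0, 168.0]), ([4, 8, 10, 10, 85], [320.5, 177.2]), ([26, 14, 7, 11, 27], [342.9, 184.9]), ([0, 19, 5, 6, 18], [313.4, 187.1])]
sq pred [320.92794288 177.1077558 ]
axial 110.6 lateral [0.4 0.  0. ]
-42.4 -0.6 -2.2 0 0 0 40; -42.3 -0.5 -2.3 0 0 0 40; -13.8 -0.1 -10.5 0 8.4 -0.01 40; -12.2 -0.1 -12.4 0 8.4 -0.01 40; -10.2 -0.1 -14.1 0 8.4 0 40
-8 -0.1 -15.4 -0.01 8.4 -0.01 40; -5.8 0 -16.4 0 8.4 0 40; -34.1 -41.3 13.3 0 0 8.3 40; -39.7 -35.9 13.3 0 0 8.3 40; -44.3 -29.8 13.4 0 0 8.3 40
0 0 57.5 0 0 0 40; 0 0 57.5 0 0 0 40
```

Scan held about 2.4 s (estimate: axial 111 mm, lateral under 1 mm). Returning to the mat.

Request:
arm_command(deltas="-42.5 -0.5 -2 0 0 0 40; -42.5 -0.5 -2 0 0 0 40; -14 0 -10.5 0 8.4 0 40; -12 0 -12.5 0 8.4 0 40; -10 0 -14 0 8.4 0 40")

```text
time_s: 22.35
ee_pos: [561.6, -183.8, 256.9]
ee_rot: [-180.0, 16.6, 91.4]
force: [1.4, 0.2, -4.4]
gripper_width: 45.7
```

Request:
arm_command(deltas="-8 0 -15.5 0 8.4 0 40; -6 0 -16.5 0 8.4 0 40; -34 -41.5 13 0 0 8.3 40; -40 -36 13 0 0 8.3 40; -44 -30 13 0 0 8.3 40")

```text
time_s: 22.98
ee_pos: [438.2, -296.8, 250.3]
ee_rot: [-179.9, 0.1, 66.2]
force: [-1.0, -1.2, -2.8]
gripper_width: 46.0
```

Request:
arm_command(deltas="0 0 55 0 0 0 40; 0 0 45 0 0 0 40; 0 0 0 0 0 0 40; 0 0 0 0 0 0 40")

```text
time_s: 23.48
ee_pos: [441.8, -296.3, 152.7]
ee_rot: [179.9, 0.1, 66.5]
force: [0.5, -1.2, -4.4]
gripper_width: 45.8
```

```bash
python3 - <<'E'
from h import *
st=state();print(st['ee_pos'],st['ee_rot'],st['force'])
plan([([440.7,-297,115],E(180,0,66.5)),([440.7,-297,101.7],E(180,0,66.5))],40)
E
```

```text
[ 441.78204757 -296.3427241   152.74840709] [1.79855593e+02 8.41293453e-02 6.65076352e+01] [ 0.4631235  -1.1612894  -4.37116011]
-1 -0.8 37.7 0.14 0.08 0.01 40; 0 0 13.3 0 0 0 40
```

Request:
arm_command(deltas="-1 -1 28 0 0 0 40; 0 0 12 0 0 0 40; 0 0 4 0 0 0 40; 0 0 0 0 0 0 40; 0 0 0 0 0 0 40")

```text
time_s: 24.1
ee_pos: [440.1, -296.4, 107.9]
ee_rot: [179.9, 0.0, 66.5]
force: [-0.4, 1.0, -3.5]
gripper_width: 45.8
```

Request:
arm_command(deltas="0 0 2 0 0 0 40; 0 0 2 0 0 0 40; 0 0 0 0 0 0 40")

```text
time_s: 24.48
ee_pos: [439.4, -295.9, 102.8]
ee_rot: [-180.0, -0.0, 66.5]
force: [-0.1, -0.4, -3.0]
gripper_width: 46.0
```

Request:
arm_command(deltas="0 0 1 0 0 0 40; 0 0 1 0 0 0 40; 0 0 0 0 0 0 40")

```text
time_s: 24.85
ee_pos: [439.6, -296.0, 102.2]
ee_rot: [180.0, 0.0, 66.5]
force: [-1.3, 1.2, 5.9]
gripper_width: 45.5
```

Request:
arm_command(deltas="0 0 0.5 0 0 0 40; 0 0 0 0 0 0 40; 0 0 0 0 0 0 40", force=10)

```text
time_s: 25.22
ee_pos: [439.8, -295.6, 102.1]
ee_rot: [179.9, -0.0, 66.5]
force: [-1.9, 3.1, 6.8]
gripper_width: 45.8
```

Request:
arm_command(deltas="0 0 0 0 0 0 52; 0 0 0 0 0 0 60; 0 0 0 0 0 0 80; 0 0 0 0 0 0 91; 0 0 0 0 0 0 91")

```text
time_s: 25.85
ee_pos: [439.5, -296.0, 100.4]
ee_rot: [-180.0, 0.0, 66.5]
force: [-0.1, -0.1, -0.6]
gripper_width: 87.2
```

Request:
arm_command(deltas="0 0 0 0 0 0 91; 0 0 -15 0 0 0 91; 0 0 -40 0 0 0 91; 0 0 -60 0 0 0 91; 0 0 -60 0 0 0 91")

```text
time_s: 26.48
ee_pos: [439.3, -295.9, 278.4]
ee_rot: [179.9, 0.0, 66.5]
force: [1.0, -0.1, -0.0]
gripper_width: 90.9
```

Request:
arm_command(deltas="-50 -20 -20 0 0 0 91; -50 -20 0 0 0 0 91; -50 -20 0 0 0 0 91; 0 0 0 0 0 0 91; 0 0 0 0 0 0 91")

```text
time_s: 27.1
ee_pos: [324.9, -409.2, 296.2]
ee_rot: [179.9, -0.0, 66.4]
force: [0.5, 0.2, -0.3]
gripper_width: 91.1
```

```bash
python3 - <<'E'
from h import *
np.set_printoptions(linewidth=250,threshold=9000)
st=state();print(st['ee_pos'],st['time_s'])
t=grab_frame('top')[:,:,::-1];cv2.imwrite('pics/t5.png',t);s=grab_frame('side')[:,:,::-1];cv2.imwrite('pics/s5.png',s)
print(blob(t,398,220,432,262,80));
t1=cv2.imread('pics/t1.png');t0=cv2.imread('pics/top0.png')
d=(cv2.absdiff(t0,t).max(2)>60).astype(np.uint8);n,l,c,m=cv2.connectedComponentsWithStats(d)
print([(c[i].tolist(),m[i].round().tolist()) for i in range(1,n) if c[i][4]>40])
print(proj('top',[440-0.407*26,-296.5-.914*26,180]))
s0=cv2.imread('pics/side0.png')
d=(cv2.absdiff(s0,s).max(2)>60).astype(np.uint8);n,l,c,m=cv2.connectedComponentsWithStats(d)
print([(c[i].tolist(),m[i].round().tolist()) for i in range(1,n) if c[i][4]>40])
E
```

```text
[ 324.88466527 -409.23050534  296.16270625] 27.1
[([14, 11, 14, 13, 115], [418.9, 237.0]), ([0, 20, 23, 22, 346], [406.3, 252.0])]
[([248, 160, 48, 54, 1319], [266.0, 182.0]), ([165, 177, 16, 14, 163], [172.0, 184.0]), ([217, 177, 18, 15, 189], [225.0, 184.0]), ([259, 179, 9, 26, 195], [263.0, 192.0]), ([371, 206, 16, 14, 104], [378.0, 212.0]), ([381, 212, 12, 19, 126], [387.0, 221.0]), ([473, 225, 13, 11, 61], [479.0, 230.0]), ([406, 226, 14, 11, 76], [411.0, 231.0]), ([408, 228, 152, 186, 8798], [499.0, 301.0]), ([412, 233, 15, 11, 77], [421.0, 238.0]), ([505, 276, 12, 30, 113], [511.0, 291.0]), ([290, 278, 76, 51, 708], [337.0, 299.0]), ([391, 281, 114, 80, 3602], [447.0, 323.0]), ([370, 287, 20, 13, 113], [379.0, 292.0]), ([491, 303, 9, 10, 42], [494.0, 308.0]), ([296, 322, 157, 98, 6043], [369.0, 387.0]), ([355, 322, 34, 36, 689], [373.0, 339.0]), ([514, 335, 46, 23, 288], [538.0, 349.0]), ([528, 347, 32, 19, 247], [548.0, 357.0]), ([528, 364, 32, 25, 437], [542.0, 377.0]), ([222, 372, 101, 48, 2525], [260.0, 402.0]), ([534, 409, 26, 11, 168], [550.0, 415.0])]
[419.77751635 237.
[... 327 characters left out ...]
8.0, 102.0]), ([457, 106, 36, 57, 1150], [473.0, 131.0]), ([417, 135, 46, 114, 2426], [436.0, 199.0]), ([382, 147, 14, 26, 175], [388.0, 159.0]), ([330, 163, 11, 24, 134], [334.0, 175.0]), ([338, 164, 10, 23, 98], [344.0, 173.0]), ([362, 173, 30, 131, 1269], [374.0, 240.0]), ([359, 178, 10, 16, 95], [363.0, 186.0]), ([233, 192, 55, 33, 1021], [260.0, 209.0]), ([229, 218, 12, 17, 152], [234.0, 226.0]), ([182, 224, 33, 24, 96], [199.0, 235.0]), ([197, 241, 11, 18, 153], [202.0, 250.0]), ([408, 243, 17, 18, 238], [416.0, 252.0]), ([457, 303, 7, 22, 60], [461.0, 315.0]), ([386, 305, 11, 15, 65], [393.0, 312.0]), ([373, 306, 10, 10, 49], [377.0, 311.0]), ([363, 322, 32, 13, 272], [376.0, 329.0])]
```

```bash
python3 - <<'E'
from h import *
a=onz('top',(412.5,232.3),180);b=onz('top',(418.9,237),180);print('scanner moved',(b-a).round(1))
print(onz('top',(172,184),165)-onz('top',(225,184),165))
print(job_done(),state()['time_s'])
E
```

```text
scanner moved [-10.8 -14.7   0. ]
[ -3.14716469 131.15989327   0.        ]
the job is handed in; nothing more can be done
the job is handed in; nothing more can be done
```

I pulled the plunger up and slid the cover fully open, then scanned the label, set the scanner back on its mat and handed the job in. It took about 27 s of the 70 s limit.

- **Cover:** The knob was up about 12 mm before sliding. The slide measured 130 mm on the arm and about 131 mm in the top image, and it ended against the stop. The cover was left open.
- **Scan:** The scanner was held still for about 2.4 s. I estimate 111 mm from window to label, with the look line under 1 mm off the label's middle and about 1° off square. That relies on my estimate of the label's position. The camera check of the scanner matched its predicted position to within 1 pixel.
- **Scanner return:** I lowered it until the mat pushed back with about 6 N, then released it. In the top image it sits about 11 mm in x and 15 mm in y from where it started. That puts the foot within about 5 mm of the mat's middle.

**What went wrong or disagreed:**
- **First knob grip:** It missed because the fingertips sit roughly 30–35 mm above where the reported TCP says they are. I found this in the images, allowed for it, and the second grip held.
- **Scanner slip:** The scanner turned about 2° nose-up in the grip before the scan, and I corrected for it.
- **Final check:** All 12 picture views were used by then, so it was by pixel measurements only. The top and side differences I put down to the arm and its shadows. I did not separately check that every bystander stayed put, but the wrist force showed no unexpected contact.

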